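# Clamp a bean screen in the shaker cradle with a thumb wedge

## Robot

A 7-joint arm with a two-finger parallel gripper is mounted at the origin on the work surface. World frame = base frame: x ahead of the robot, y to its left, z up, the work surface at z = 0. Lengths are in m, angles in rad, forces in N, time in s.
With the tool pointing down it reaches from about 0.4 to 0.85 m from the base axis. Payload 10.4 kg.
Tool frame: the origin (TCP) lies midway between the tips of the shut fingers; the grasp point (between the pads) lies 19 mm behind it; z points along the fingers, y is the direction in which the jaws open and shut (so a half turn about z gives the same grasp; the last joint's range is limited). The gripper opens to 87 mm and grips with 3 to 60 N. Pads are 19 mm wide; open, the fingers measure 117 mm over their backs; the gripper's body (75 mm by 190 mm) begins 51 mm behind the grasp point.
Start: joints at [1.09, 0.332, -0.065, 1.46, 0.022, 1.35, -0.088], TCP at [0.276, -0.561, 0.223] pointing down, gripper open.
Joint ranges: [-2.6, 2.6], [-0.5, 2.12], [-1.47, 1.34], [0.16, 2.42], [-1.27, 4.41], [0.06, 2.06], [-2.6, 2.6]. Speed limits (rad/s): [2.22, 2.22, 2.79, 2.79, 3.14, 3.14, 3.14].

## Interface

Orientations are given as a unit quaternion [x, y, z, w].
In Python, from workcell import robot gives the robot as it stands.
- The arm moves only by the tool step_arm, never from a script. Its argument "increments" is a list of rows, each a list of 2 entries, a list of its own where there are three numbers: the shift along the tool's x, y, z in m, then the turn, a rotation vector about the tool's x, y, z in rad. In form: [[[tx, ty, tz], [ax, ay, az]], ...]. A call has 1 to 10 rows; each row shifts and turns the commanded pose from where the row before left it, along the tool's axes as they then stand; what a row does not reach is not made up. A row lasts 1/8 s, in which the tool goes at most 62.5 mm and 10.7 degrees, less where a joint would pass 70% of its speed; a pose out of reach is approached as far as the arm can. A call is refused whole if a number of a shift passes 0.0625 or a number of a turn 0.188, either way. A call with a gripper value outside its range is refused whole. "fingers" is the closure, from 0 (fully open) to 1 (shut), set as the call begins (left out, the last holds). The fingers move at their own pace and stop on an object; the grip force is fixed at half the most. Time passes only in rows, so rows that do not move let the fingers close. It gives the time, the measured TCP pose, the force and the opening at its end, in the units of the state.
- robot.observe(): the state, without advancing time (a new reading comes with each control period).
- robot.read_camera(name): name is "side" or "top"; returns the picture (420x560x3 uint8, red, green, blue); there is no depth.
- robot.get_calibration(name): a dict with "camera_matrix" (3x3 intrinsics, pixels), "D" ([k1, k2, p1, p2, k3] as OpenCV has them; the pictures are not rectified), "world_to_cam" (4x4, takes a point from world to camera coordinates). Camera axes: x right, y up, looking along -z (the intrinsics and any distortion apply to the point x, -y, -z); pixel columns grow to the right and rows downward; lengths in m; the calibration is good to about 2 mm. A picture is of the moment at which its call begins. get_calibration takes no time and is no camera call.
- robot.close_job(): hands the job in, once; it reports no verdict.
The state is a dict: "clock": time; "joint_pos": joint angles; "qd": joint speeds; "tau": joint torques, N m; "tcp_pos": TCP position; "eef_rot": TCP orientation; "force": force on the tool from outside, world axes, zero at the start; "ft_torque": the same for the moment, N m; "grip_width": opening from 0.0 (shut) to 1.0 (fully open).
Only numpy, scipy, OpenCV 4.12 (cv2) and the standard library are available. Lean on these libraries where they do the work, as an engineer would, in place of code of your own. Each camera call takes 0.05 s, during which the arm holds its last target. There are 200 camera calls.

## Task

Clamp the bean-sizing screen in the shaker cradle for sieving: first, with the thumb wedge still loose, slide the clamp bar along until it presses the screen fully home and square against the fence, then slide the thumb wedge forward along its ramp until it jams the bar fast and stays jammed when you let go. Push firmly by feel but do not force the bar or the wedge, and leave the other things on the bench where they are.

Things in the scene. Friction and masses are not known exactly. Their poses are not given: they have to be found in the camera images.
- cradle: Grey shaker cradle fixed on the bench, a plate 405 x 160 mm, its top 12 mm above the bench. Origin at bench level; x runs along the cradle towards the fence (plate from x = -215 to +190 mm), y across, z up. The bar lies along y = 0, beside it an aluminium guide at y = +12 to +32 mm, x = -135 to -35 mm, 22 mm above the plate.
- fence (a point): Centre of the inner face (cradle x = +170 mm) of the aluminium fence block across the cradle's +x end, 130 mm wide, 34 mm tall above the plate; this point is 17 mm above the plate.
- ramp_place (a point): Rough place, on the plate, of the aluminium ramp block beside the bar (cradle x -105 to -35, y about -30 to -70 mm, 32 mm above the plate, a lip over the wedge's front). Its face closes in on the bar 1:6 towards +x. The point is a fixed mark at cradle x = -70, y = -50 mm: the block itself is set up to 3 mm nearer or farther from the bar every time.
- bar (a joint): Travel in m of the steel clamp bar along cradle +x, 0 = drawn back, 0.065 = stop.. With the screen home against the fence its jaw stops on it at 0.050. It slides stiffly (about 3 N, 2 N more when pushing the screen) and stays where it is left. The jaw must never squeeze the screen with more than 60 N, impact included: go slowly (15 mm/s); a final push of 10 to 15 N is plenty.
- bar_lug (a point): Centre of the flat rear face (faces cradle -x) of the upright push lug at the bar's rear end: 16 mm thick along x, 38 mm wide (y = -8 to +30 mm), from the plate's level to 50 mm above it; this point is 25 mm above plate level. Push it towards cradle +x. Free space behind it. Axes as the cradle's.
- bar_jaw (a point): Centre of the front face of the bar's cross jaw (90 mm wide, 26 mm tall), 13 mm above the plate, at cradle x = the joint's value. Axes as the cradle's.
- wedge_tail (a point): Centre of the rear, thick end face of the loose black plastic thumb wedge lying on the plate between bar and ramp block; 12 mm above the plate. Wedge 100 mm long, 24 mm tall, 34 mm thick at this tail, 18 mm at the nose (taper 1:6); axes as the cradle's, +x towards the nose. Free space behind the tail, down to the plate.
- wedge_fin (a point): Centre of the wedge's upright thumb fin: 10 mm thick along x, 30 mm wide, rising 22 mm above the wedge's top (this point is 35 mm above the plate); its rear face is 12 mm ahead of the tail face. It may be pushed or pinched.
- wedge: The wedge (origin on its underside, half-way along, on its straight face by the bar). Pushed to cradle +x it slides freely (about 1 N), then jams between ramp and bar after 10 to 60 mm; only the rising resistance tells where. Jammed: it presses the bar with over 6 N, never over 60 N, impact included. That press is about 1.5 to 2.5 times the push: a final push of 8 to 15 N, held a moment, is right. It holds when released.
- screen_mid (a point): Centre (half-way up, 16 mm above its underside) of the bean screen: an open pale-wood frame 120 mm (x) by 110 mm (y) by 32 mm tall with a perforated steel floor, lying loose on the plate between jaw and fence, 3 to 12 mm short of the fence and slightly askew; x as the cradle's. Home against the fence it is at cradle x = 110 mm.
- jar: Bystander: closed jar with a label, 56 mm wide, 75 mm tall, beside the cradle; origin under its centre.
- brush: Bystander: hand brush 170 mm long, lying beside the cradle.
- tin: Bystander: low round tin, 68 mm wide, 50 mm tall, beside the cradle; origin under its centre.
- bowl: Bystander: blue bowl, 150 mm wide, 60 mm tall, on the white bench scale (its top 66 mm above the bench).
- dish: Bystander: yellow open dish 160 x 220 x 45 mm.
- mug: Bystander: white mug 80 mm wide, 90 mm tall.
- scoop: Bystander: steel spoon 160 mm long.
Not all that is in view belongs to the job. There is more than one size of the part that bears screen_mid; the job needs the middle-sized.

How it is judged:
By the outcome, as a careful person would: the job done as asked, in the order asked, and still so for the second after the job is handed in, with the robot touching nothing.
It also fails if it takes over 58 s, if anything falls off the work surface, if the arm or the gripper's body presses on something with over 40 N, if the wrist force passes 120 N, or if a joint passes its speed limit or range.

## Working session

There is one attempt and no reset: what is moved stays moved. The work goes in short steps, Python scripts to look and compute and a tool call to move; the robot and the scene stay as the last step left them, time stands still between calls to the robot, and variables do not carry over. Pictures are saved under pics/ and viewed, about 8 in all and at most 12, crops included, and the job is handed in when it is done.

Besides the shell and the picture viewer there is one more tool, called after "Emit:" by a JSON object that holds its "method" and its "body", one argument or row to a line. step_arm: Moves the arm, as the interface text tells. Its arguments: {"type":"object","properties":{"increments":{"type":"array","items":{"type":"array"}},"fingers":{"type":"number"}},"required":["increments"]}

```bash
mkdir -p pics; ls; python3 - <<'E'
from workcell import robot
import cv2,numpy as np
for n in("top","side"):
    cv2.imwrite(f"pics/{n}0.png",robot.read_camera(n)[:,:,::-1])
    c=robot.get_calibration(n);print(n,np.round(c["camera_matrix"],1).tolist(),np.round(c["D"],4),np.round(c["world_to_cam"],4).tolist())
print(robot.observe())
E
```

```text
pics
top [[431.3, 0.0, 272.1], [0.0, 431.3, 216.3], [0.0, 0.0, 1.0]] [-0.0822  0.      0.      0.      0.    ] [[-0.0006, -0.9999, 0.0116, 0.0177], [0.9925, 0.0008, 0.1224, -0.5108], [-0.1224, 0.0116, 0.9924, -1.1954], [0.0, 0.0, 0.0, 1.0]]
side [[418.0, 0.0, 279.9], [0.0, 418.0, 215.3], [0.0, 0.0, 1.0]] [-0.0979  0.      0.      0.      0.    ] [[-0.8853, -0.465, -0.0039, 0.4638], [0.3553, -0.6819, 0.6393, -0.2061], [-0.2999, 0.5646, 0.7689, -1.0739], [0.0, 0.0, 0.0, 1.0]]
{'clock': 0.1, 'joint_pos': array([ 1.09039115,  0.3327946 , -0.06468688,  1.46079619,  0.02158462,
        1.34989573, -0.08852394]), 'qd': array([ 0.0017648 , -0.00299159,  0.001804  , -0.00254239,  0.00069856,
        0.00055479,  0.00249303]), 'tau': array([ 1.37792988e-03, -6.24542427e+01,  2.45989248e-02, -3.90720534e+01,
       -6.14413759e-02,  3.65103898e-02,  1.00859500e-04]), 'tcp_pos': array([ 0.27609336, -0.56035738,  0.22187144]), 'eef_rot': array([ 9.73918291e-01,  2.26898220e-01, -1.56134708e-04, -5.78984301e-04]), 'force': array([-0.1421614 ,  0.15509066, -0.25328662]), 'ft_torque': array([-0.007071  , -0.03649617, -0.0026651 ]), 'grip_width': 1.0012312368897303}
```

View pics/top0.png

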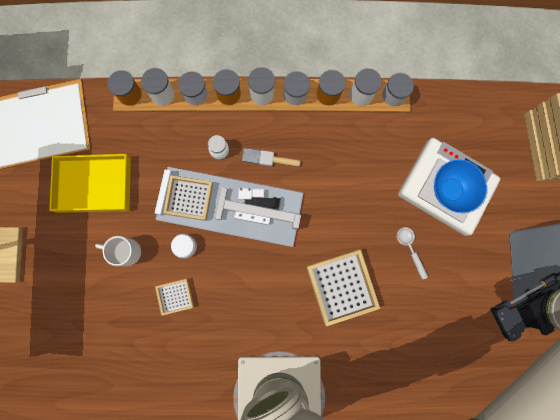

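View pics/side0.png

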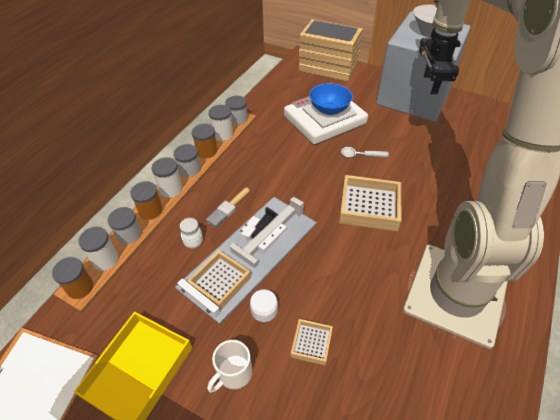

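The screen is already in the cradle, with the fence at the left end (165,190) of the top view and the lug at (297,221) on the right. I'll enlarge both views around the cradle.

```bash
python3 - <<'E'
import cv2
a=cv2.imread("pics/top0.png")[155:255,145:315];b=cv2.imread("pics/side0.png")[185:325,170:325]
cv2.imwrite("pics/topc.png",cv2.resize(a,None,fx=4.7,fy=4.7,interpolation=cv2.INTER_CUBIC))
cv2.imwrite("pics/sidec.png",cv2.resize(b,None,fx=4,fy=4,interpolation=cv2.INTER_CUBIC))
E
```

```text
(no output)
```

View pics/topc.png

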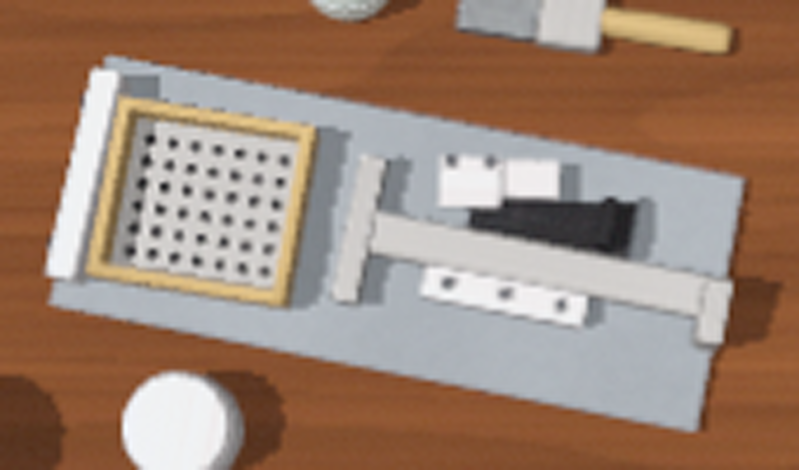

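View pics/sidec.png

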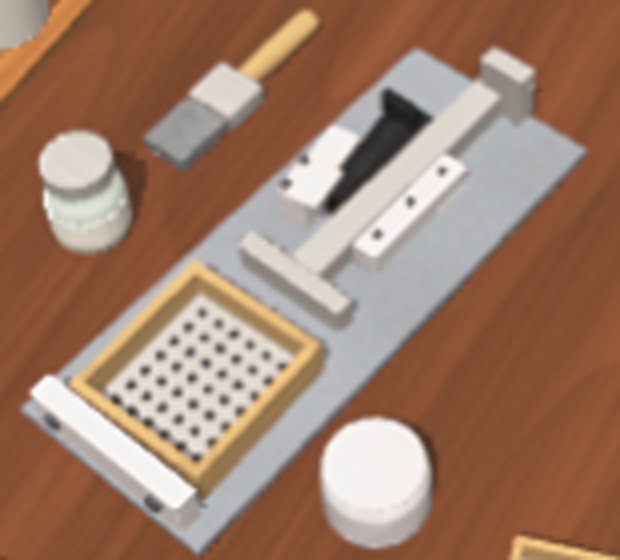

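Both views agree: the fence is at left, the jaw is clear of the screen, the wedge is black with its fin near crop (615,225), and the lug's rear face runs along crop (733,283)-(722,345). I'll fit the cradle pose from the plate corners and check the lug and fin.

```bash
cat > h.py <<'E'
import cv2,numpy as np
from workcell import robot
def ray(n,uv):
    c=robot.get_calibration(n);M=np.array(c["world_to_cam"])
    p=cv2.undistortPoints(np.float64(uv).reshape(-1,1,2),np.array(c["camera_matrix"]),np.array(c["D"]))[:,0]
    d=np.c_[p[:,0],-p[:,1],-np.ones(len(p))]@M[:3,:3]
    return -M[:3,:3].T@M[:3,3],d
def onz(n,uv,z):
    o,d=ray(n,uv);return (o+d*((z-o[2])/d[:,2])[:,None])[:,:2]
def fit(a,b): # b = R a + t
    ac,bc=a-a.mean(0),b-b.mean(0)
    th=np.arctan2((ac[:,0]*bc[:,1]-ac[:,1]*bc[:,0]).sum(),(ac*bc).sum())
    R=np.array([[np.cos(th),-np.sin(th)],[np.sin(th),np.cos(th)]]);return th,R,b.mean(0)-R@a.mean(0)
T=lambda uv:(np.float64(uv)+.5)/4.7-.5+[145,155]
S=lambda uv:(np.float64(uv)+.5)/4-.5+[170,185]
E
python3 - <<'E'
from h import *
A=np.array([[190,-80],[-215,-80],[-215,80],[190,80]])/1e3
t=onz("top",T([(105,57),(745,178),(698,432),(50,303)]),.012)
s=onz("side",S([(22,408),(200,551),(586,150),(418,48)]),.012)
As=A[[0,3,2,1]]
for n,a,b in(("top",A,t),("side",As,s),("both",np.r_[A,As],np.r_[t,s])):
    th,R,o=fit(a,b);print(n,np.round(th,4),np.round(o,4),"res mm",np.round((b-a@R.T-o)*1e3,1).tolist())
q=lambda n,uv,z:np.round((onz(n,uv,z)-o)@R*1e3,1).tolist()
print("lug rear top edge",q("top",T([(733,283),(722,345)]),.062),q("side",S([(488,48),(534,76)]),.062))
print("fin top",q("top",T([(605,200),(635,203),(610,250),(630,252)]),.058),q("side",S([(388,92),(430,118)]),.058))
print("jaw front top",q("top",T([(362,155),(335,298)]),.038))
print("fence top inner",q("top",T([(118,72),(75,278)]),.046))
print("screen top",q("top",T([(120,97),(316,127),(285,305),(87,275)]),.044))
for nm,p in(("lug",(-.22,.011)),):print(R@p+o)
print(robot.observe()["tcp_pos"])
E
```

```text
top 1.379 [0.5457 0.1541] res mm [[-0.8, 1.4], [-0.2, -0.6], [-0.4, -0.9], [1.3, 0.1]]
side 1.3753 [0.5455 0.1549] res mm [[0.2, 0.3], [-0.2, -0.8], [0.7, 0.6], [-0.6, -0.1]]
both 1.3771 [0.5456 0.1545] res mm [[-1.0, 1.2], [0.4, -0.9], [0.1, -1.5], [1.1, -0.4], [0.4, 0.5], [0.0, -0.3], [0.2, 1.2], [-1.1, 0.2]]
lug rear top edge [[-218.0, -7.6], [-218.4, 29.8]] [[-211.9, -9.8], [-211.1, 32.4]]
fin top [[-134.2, -42.4], [-152.0, -44.1], [-142.8, -13.5], [-154.7, -14.6]] [[-137.0, -41.7], [-136.9, -3.1]]
jaw front top [[16.2, -44.4], [14.1, 44.3]]
fence top inner [[171.5, -64.7], [168.9, 63.4]]
screen top [[167.4, -50.2], [46.2, -54.9], [41.8, 54.7], [162.7, 60.1]]
[ 0.49247071 -0.05926243]
[ 0.27609336 -0.56035738  0.22187144]
```

```bash
cat >> h.py <<'E'
TH,O=1.3771,np.array([.5456,.1545]);R=np.array([[np.cos(TH),-np.sin(TH)],[np.sin(TH),np.cos(TH)]])
def st():
    s=robot.observe();q=s["eef_rot"]
    from scipy.spatial.transform import Rotation as Ro
    m=Ro.from_quat(q).as_matrix();e=m[:,:2].T
    print("t",round(s["clock"],2),"cradle mm",np.round((s["tcp_pos"][:2]-O)@R*1e3,1),"z",np.round(s["tcp_pos"][2]*1e3,1),
     "yaw err",round(np.arctan2(m[1,0],m[0,0])-TH,4),"tilt",np.round(m[:2,2],4),"F cradle",np.round(np.r_[s["force"][:2]@R,s["force"][2]],1),"w",round(s["grip_width"],2))
E
python3 -c "from h import *;st();print(R.T)"
```

```text
t 0.1 cradle mm [-753.4  126.9] z 221.9 yaw err -0.9193 tilt [-0.0006  0.0011] F cradle [ 0.1  0.2 -0.3] w 1.0
[[ 0.19248741  0.98129944]
 [-0.98129944  0.19248741]]
```

Emit:
{"method": "step_arm", "body": {
  "increments": [
    [[0,0,0],[0,0,-0.153]],
    [[0,0,0],[0,0,-0.153]],
    [[0,0,0],[0,0,-0.153]],
    [[0,0,0],[0,0,-0.153]],
    [[0,0,0],[0,0,-0.153]],
    [[0,0,0],[0,0,-0.153]]
  ],
  "fingers": 1
}}

```text
clock: 0.85
tcp_pos: [0.2761, -0.5605, 0.2221]
eef_rot: [0.771, 0.637, 0.0, -0.0]
force: [0.1, -0.0, -0.9]
grip_width: 0.401
```

```bash
python3 -c "from h import *;st()"
```

```text
t 0.85 cradle mm [-753.5  126.8] z 222.1 yaw err 0.0037 tilt [-0.0004  0.0008] F cradle [-0.  -0.1 -0.9] w 0.4
```

Emit:
{"method": "step_arm", "body": {
  "increments": [
    [[0.049,0.0116,0],[0,0,0]],
    [[0.049,0.0116,0],[0,0,0]],
    [[0.049,0.0116,0],[0,0,0]],
    [[0.049,0.0116,0],[0,0,0]],
    [[0.049,0.0116,0],[0,0,0]],
    [[0.049,0.0116,0],[0,0,0]],
    [[0.049,0.0116,0],[0,0,0]],
    [[0.049,0.0116,0],[0,0,0]],
    [[0.049,0.0116,0],[0,0,0]],
    [[0.049,0.0116,0],[0,0,0]]
  ]
}}

```text
clock: 2.1
tcp_pos: [0.4853, -0.1009, 0.2224]
eef_rot: [0.773, 0.635, -0.0, 0.0]
force: [0.5, -0.7, 0.3]
grip_width: 0.008
```

Emit:
{"method": "step_arm", "body": {
  "increments": [
    [[0,0,0.03],[0,0,0]],
    [[0,0,0.04],[0,0,0]],
    [[0,0,0.04],[0,0,0]],
    [[0,0,0.03],[0,0,0]],
    [[0,0,0],[0,0,0]],
    [[0,0,0],[0,0,0]]
  ]
}}

```text
clock: 2.85
tcp_pos: [0.4857, -0.1024, 0.0837]
eef_rot: [0.773, 0.635, 0.0, 0.0]
force: [0.3, -0.4, 0.3]
grip_width: 0.006
```

```bash
python3 -c "from h import *;st()"
```

```text
t 2.85 cradle mm [-263.7    9.4] z 83.7 yaw err -0.0012 tilt [ 0.0012 -0.0002] F cradle [-0.3 -0.3  0.3] w 0.01
```

Emit:
{"method": "step_arm", "body": {
  "increments": [
    [[0,-0.001,0.025],[0,0,0]],
    [[0,-0.001,0.022],[0,0,0]],
    [[0.008,0,0],[0,0,0]],
    [[0.008,0,0],[0,0,0]],
    [[0.005,0,0],[0,0,0]],
    [[0.0015,0,0],[0,0,0]],
    [[0.0015,0,0],[0,0,0]],
    [[0.0015,0,0],[0,0,0]]
  ]
}}

```text
clock: 3.85
tcp_pos: [0.488, -0.0771, 0.0356]
eef_rot: [0.773, 0.635, -0.0, 0.0]
force: [-0.3, 0.4, -0.6]
grip_width: -0.0
```

```bash
python3 - <<'E'
from h import *
st()
cv2.imwrite("pics/s1.png",cv2.resize(robot.read_camera("side")[165:325,170:340,::-1],None,fx=3.5,fy=3.5,interpolation=cv2.INTER_CUBIC))
E
```

```text
t 3.85 cradle mm [-238.4   11.9] z 35.6 yaw err -0.0016 tilt [ 0.0001 -0.0001] F cradle [ 0.4  0.4 -0.6] w -0.0
```

View pics/s1.png

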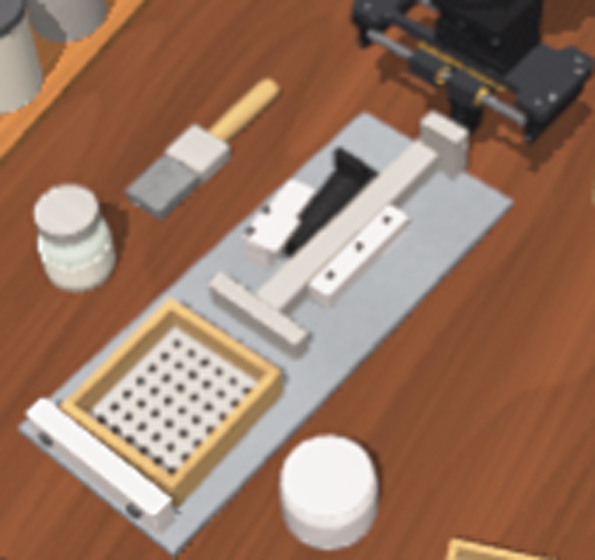

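The shut fingers stand just behind the lug (crop 465,115) and are clear of everything else. I'll advance slowly now.

Emit:
{"method": "step_arm", "body": {
  "increments": [
    [[0.0016,0,0],[0,0,0]],
    [[0.0016,0,0],[0,0,0]],
    [[0.0016,0,0],[0,0,0]],
    [[0.0016,0,0],[0,0,0]],
    [[0.0016,0,0],[0,0,0]],
    [[0.0016,0,0],[0,0,0]],
    [[0.0016,0,0],[0,0,0]],
    [[0.0016,0,0],[0,0,0]],
    [[0.0016,0,0],[0,0,0]],
    [[0.0016,0,0],[0,0,0]]
  ]
}}

```text
clock: 5.15
tcp_pos: [0.491, -0.0615, 0.0355]
eef_rot: [0.773, 0.635, -0.0, 0.0]
force: [-0.7, -4.2, 0.9]
grip_width: 0.004
```

```bash
python3 -c "from h import *;st()"
```

```text
t 5.15 cradle mm [-222.4   12. ] z 35.5 yaw err -0.0016 tilt [-0.0001 -0.0003] F cradle [-4.3 -0.1  0.9] w 0.0
```

Emit:
{"method": "step_arm", "body": {
  "increments": [
    [[0.0016,0,0],[0,0,0]],
    [[0.0016,0,0],[0,0,0]],
    [[0.0016,0,0],[0,0,0]],
    [[0.0016,0,0],[0,0,0]],
    [[0.0016,0,0],[0,0,0]],
    [[0.0016,0,0],[0,0,0]],
    [[0.0016,0,0],[0,0,0]],
    [[0.0016,0,0],[0,0,0]],
    [[0.0016,0,0],[0,0,0]],
    [[0.0016,0,0],[0,0,0]]
  ]
}}

```text
clock: 6.4
tcp_pos: [0.4942, -0.0455, 0.0355]
eef_rot: [0.773, 0.635, -0.0, 0.0]
force: [-1.4, -2.7, 0.6]
grip_width: 0.003
```

```bash
python3 -c "from h import *;st()"
```

```text
t 6.4 cradle mm [-206.2   11.9] z 35.5 yaw err -0.0013 tilt [ 0. -0.] F cradle [-2.9  0.8  0.6] w 0.0
```

Emit:
{"method": "step_arm", "body": {
  "increments": [
    [[0.0015,0,0],[0,0,0]],
    [[0.0015,0,0],[0,0,0]],
    [[0.0015,0,0],[0,0,0]],
    [[0.0015,0,0],[0,0,0]],
    [[0.0015,0,0],[0,0,0]]
  ]
}}

```text
clock: 7.02
tcp_pos: [0.4956, -0.0384, 0.0356]
eef_rot: [0.773, 0.635, -0.0, 0.0]
force: [-1.0, -3.8, 1.2]
grip_width: 0.005
```

```bash
python3 - <<'E'
from h import *
st()
cv2.imwrite("pics/t2.png",cv2.resize(robot.read_camera("top")[155:255,145:315,::-1],None,fx=4.7,fy=4.7,interpolation=cv2.INTER_CUBIC))
E
```

```text
t 7.03 cradle mm [-198.9   11.9] z 35.6 yaw err -0.0015 tilt [-0.0001 -0.0003] F cradle [-3.9  0.2  1.2] w 0.01
```

View pics/t2.png

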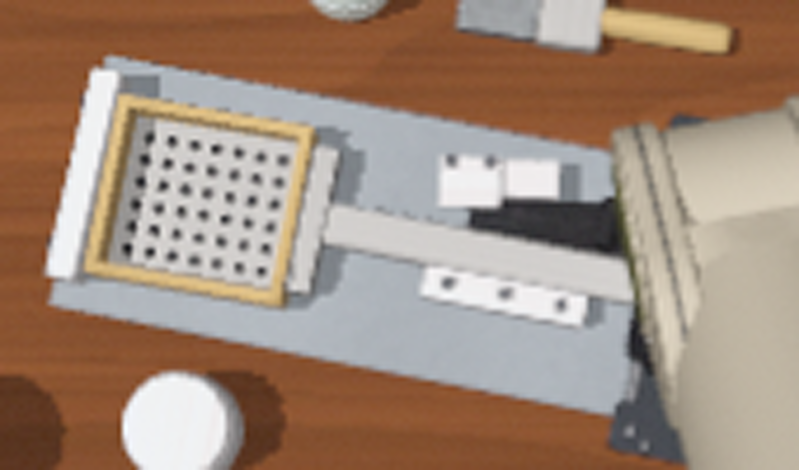

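The jaw is now at the screen's rear edge (crop 310,210), and a narrow gap remains at the fence. I'll use smaller steps.

Emit:
{"method": "step_arm", "body": {
  "increments": [
    [[0.001,0,0],[0,0,0]],
    [[0.001,0,0],[0,0,0]],
    [[0.001,0,0],[0,0,0]],
    [[0.001,0,0],[0,0,0]]
  ]
}}

```text
clock: 7.58
tcp_pos: [0.4964, -0.0345, 0.0355]
eef_rot: [0.773, 0.635, -0.0, 0.0]
force: [-2.7, -7.5, 2.3]
grip_width: 0.004
```

Emit:
{"method": "step_arm", "body": {
  "increments": [
    [[0.0008,0,0],[0,0,0]],
    [[0.0008,0,0],[0,0,0]]
  ]
}}

```text
clock: 7.82
tcp_pos: [0.4964, -0.0344, 0.0355]
eef_rot: [0.773, 0.634, -0.001, 0.001]
force: [-3.1, -12.0, 4.2]
grip_width: 0.005
```

Emit:
{"method": "step_arm", "body": {
  "increments": [
    [[0.0006,0,0],[0,0,0]],
    [[0.0006,0,0],[0,0,0]]
  ]
}}

```text
clock: 8.07
tcp_pos: [0.4964, -0.0344, 0.0356]
eef_rot: [0.773, 0.634, -0.002, 0.001]
force: [-4.4, -14.9, 5.0]
grip_width: 0.003
```

It has stopped at about 15 N with no further travel, so I'll check that the screen is home and square.

Emit:
{"method": "step_arm", "body": {
  "increments": [
    [[0,0,0],[0,0,0]],
    [[0,0,0],[0,0,0]],
    [[0,0,0],[0,0,0]]
  ]
}}

```text
clock: 8.45
tcp_pos: [0.4964, -0.0344, 0.0356]
eef_rot: [0.773, 0.634, -0.002, 0.001]
force: [-4.0, -14.0, 4.7]
grip_width: 0.004
```

```bash
python3 - <<'E'
from h import *
st()
a=cv2.resize(robot.read_camera("top")[160:230,150:230,::-1],None,fx=5,fy=5,interpolation=cv2.INTER_CUBIC)
b=cv2.resize(robot.read_camera("side")[240:325,170:250,::-1],None,fx=5,fy=5,interpolation=cv2.INTER_CUBIC)
a=cv2.copyMakeBorder(a,0,75,0,0,cv2.BORDER_CONSTANT)
cv2.imwrite("pics/c3.png",np.hstack([a,b]))
E
```

```text
t 8.45 cradle mm [-194.9   12. ] z 35.6 yaw err -0.0035 tilt [-0.0013 -0.0033] F cradle [-14.5   1.2   4.7] w 0.0
```

View pics/c3.png

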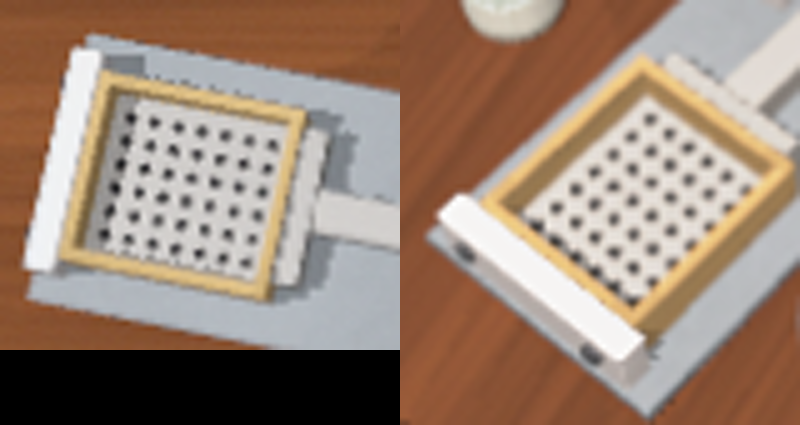

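```bash
python3 - <<'E'
from h import *
# screen top face (z=44mm) by colour: wood mask inside cradle, outer min-area rect; sample fence edges too
im=robot.read_camera("top");c=im[160:230,150:230]
big=cv2.resize(c,None,fx=6,fy=6,interpolation=cv2.INTER_CUBIC)
h=cv2.cvtColor(big,cv2.COLOR_RGB2HSV)
m=cv2.inRange(h,(14,60,130),(28,255,255))
cn=max(cv2.findContours(m,cv2.RETR_EXTERNAL,cv2.CHAIN_APPROX_NONE)[0],key=cv2.contourArea)
r=cv2.boxPoints(cv2.minAreaRect(cn));px=(r+.5)/6-.5+[150,160]
w=(onz("top",px,.044)-O)@R*1e3
print(np.round(w,1).tolist(),cv2.contourArea(cn)/36)
pts=(onz("top",(cn[:,0]+.5)/6-.5+[150,160],.044)-O)@R*1e3
for side in(1,-1):
    xs=[]
    ys=np.arange(-40,41,10)
    for y in ys:
        s=pts[abs(pts[:,1]-y)<3][:,0];xs.append(s.max() if side>0 else s.min())
    print(side,np.round(xs,1),"slope",np.polyfit(ys,xs,1).round(4))
m2=cv2.inRange(h,(0,0,215),(179,30,255))
c2=max(cv2.findContours(m2,cv2.RETR_EXTERNAL,cv2.CHAIN_APPROX_NONE)[0],key=cv2.contourArea)
p2=(onz("top",(c2[:,0]+.5)/6-.5+[150,160],.046)-O)@R*1e3
xs=[p2[abs(p2[:,1]-y)<3][:,0].min() for y in ys];print("fence inner",np.round(xs,1),np.polyfit(ys,xs,1).round(4))
E
```

```text
[[169.3, 57.7], [172.6, -55.4], [47.8, -54.6], [46.0, 58.0]] 1636.4444444444443
1 [169.8 169.6 169.6 169.7 169.8 169.6 169.6 169.7 169.6] slope [-1.000000e-03  1.696773e+02]
-1 [48.3 48.8 48.7 48.8 48.8 48.8 48.6 49.  48.8] slope [4.00000e-03 4.87344e+01]
fence inner [171.2 170.2 170.3 170.4 171.1 170.4 170.3 170.4 170.6] [-3.200000e-03  1.705448e+02]
```

The screen is home and square: its front edge is at 169.7 mm, with slopes under 0.005. I'll back off, lift, and move behind the wedge tail.

Emit:
{"method": "step_arm", "body": {
  "increments": [
    [[-0.003,0,0],[0,0,0]],
    [[-0.006,0,0],[0,0,0]],
    [[-0.012,0,0],[0,0,0]],
    [[0,0,-0.03],[0,0,0]],
    [[0,0,-0.03],[0,0,0]],
    [[0,0.022,-0.005],[0,0,0]],
    [[0,0.021,0],[0,0,0]],
    [[0.006,0,0],[0,0,0]],
    [[0.008,0,0],[0,0,0]],
    [[0,0,0],[0,0,0]]
  ]
}}

```text
clock: 9.85
tcp_pos: [0.5373, -0.0456, 0.1005]
eef_rot: [0.772, 0.636, -0.0, -0.0]
force: [-0.4, -0.0, 0.5]
grip_width: 0.006
```

```bash
python3 - <<'E'
from h import *
st()
b=cv2.resize(robot.read_camera("side")[165:305,190:340,::-1],None,fx=4,fy=4,interpolation=cv2.INTER_CUBIC)
cv2.imwrite("pics/s4.png",b)
E
```

```text
t 9.85 cradle mm [-197.9  -30.3] z 100.5 yaw err 0.0005 tilt [-0.0003  0.0002] F cradle [-0.1  0.4  0.5] w 0.01
```

View pics/s4.png

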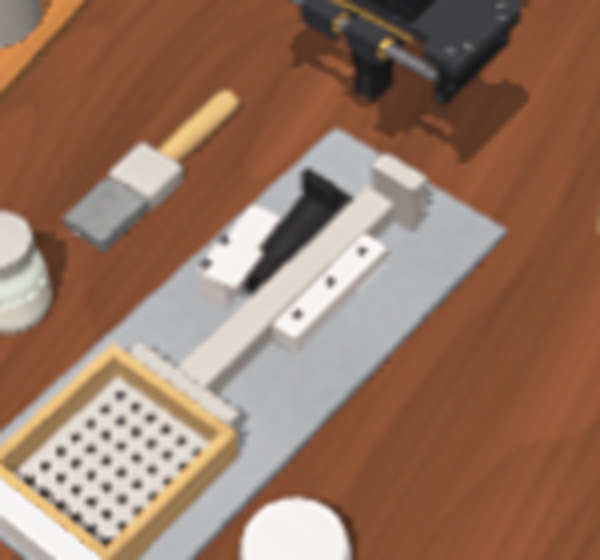

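The bar has stayed put and the wedge is untouched, with room behind its tail. I'll descend there and approach it.

Emit:
{"method": "step_arm", "body": {
  "increments": [
    [[0,0.001,0.03],[0,0,0]],
    [[0,0,0.03],[0,0,0]],
    [[0,0,0.012],[0,0,0]],
    [[0,0,0.006],[0,0,0]],
    [[0.004,0,0],[0,0,0]],
    [[0.004,0,0],[0,0,0]],
    [[0.003,0,0],[0,0,0]],
    [[0.002,0,0],[0,0,0]]
  ]
}}

```text
clock: 10.9
tcp_pos: [0.5415, -0.0339, 0.0229]
eef_rot: [0.772, 0.635, 0.0, 0.0]
force: [0.3, -0.7, -1.0]
grip_width: 0.005
```

Emit:
{"method": "step_arm", "body": {
  "increments": [
    [[0.0015,0,0],[0,0,0]],
    [[0.0015,0,0],[0,0,0]],
    [[0.0015,0,0],[0,0,0]],
    [[0.0015,0,0],[0,0,0]],
    [[0.0015,0,0],[0,0,0]],
    [[0.0015,0,0],[0,0,0]]
  ]
}}

```text
clock: 11.65
tcp_pos: [0.543, -0.0253, 0.0225]
eef_rot: [0.773, 0.635, -0.0, 0.0]
force: [-0.1, 0.2, 0.3]
grip_width: 0.006
```

```bash
python3 -c "from h import *;st()"
```

```text
t 11.65 cradle mm [-176.9  -32.1] z 22.5 yaw err -0.0013 tilt [ 0.     -0.0001] F cradle [0.2 0.1 0.3] w 0.01
```

Emit:
{"method": "step_arm", "body": {
  "increments": [
    [[0.0012,0,0],[0,0,0]],
    [[0.0012,0,0],[0,0,0]],
    [[0.0012,0,0],[0,0,0]],
    [[0.0012,0,0],[0,0,0]],
    [[0.0012,0,0],[0,0,0]],
    [[0.0012,0,0],[0,0,0]],
    [[0.0012,0,0],[0,0,0]],
    [[0.0012,0,0],[0,0,0]]
  ]
}}

```text
clock: 12.65
tcp_pos: [0.5449, -0.0159, 0.0226]
eef_rot: [0.773, 0.635, -0.0, 0.0]
force: [-0.2, -0.1, -0.2]
grip_width: 0.005
```

Emit:
{"method": "step_arm", "body": {
  "increments": [
    [[0.001,0,0],[0,0,0]],
    [[0.001,0,0],[0,0,0]],
    [[0.001,0,0],[0,0,0]],
    [[0.001,0,0],[0,0,0]]
  ]
}}

```text
clock: 13.15
tcp_pos: [0.5457, -0.0121, 0.0225]
eef_rot: [0.773, 0.635, -0.0, 0.0]
force: [-0.9, -0.3, -0.0]
grip_width: 0.008
```

Emit:
{"method": "step_arm", "body": {
  "increments": [
    [[0.001,0,0],[0,0,0]],
    [[0.001,0,0],[0,0,0]],
    [[0.001,0,0],[0,0,0]],
    [[0.001,0,0],[0,0,0]]
  ]
}}

```text
clock: 13.65
tcp_pos: [0.5465, -0.0081, 0.0226]
eef_rot: [0.773, 0.635, -0.0, 0.0]
force: [0.5, -0.4, -0.4]
grip_width: 0.007
```

Emit:
{"method": "step_arm", "body": {
  "increments": [
    [[0.001,0,0],[0,0,0]],
    [[0.001,0,0],[0,0,0]],
    [[0.001,0,0],[0,0,0]],
    [[0.001,0,0],[0,0,0]]
  ]
}}

```text
clock: 14.15
tcp_pos: [0.5472, -0.0042, 0.0225]
eef_rot: [0.773, 0.635, -0.0, 0.0]
force: [0.4, -0.7, 0.7]
grip_width: 0.009
```

```bash
python3 - <<'E'
from h import *
st()
b=cv2.resize(robot.read_camera("side")[165:305,190:340,::-1],None,fx=4,fy=4,interpolation=cv2.INTER_CUBIC)
cv2.imwrite("pics/s5.png",b)
E
```

```text
t 14.15 cradle mm [-155.4  -32.2] z 22.5 yaw err -0.0013 tilt [ 0.     -0.0001] F cradle [-0.6 -0.6  0.7] w 0.01
```

View pics/s5.png

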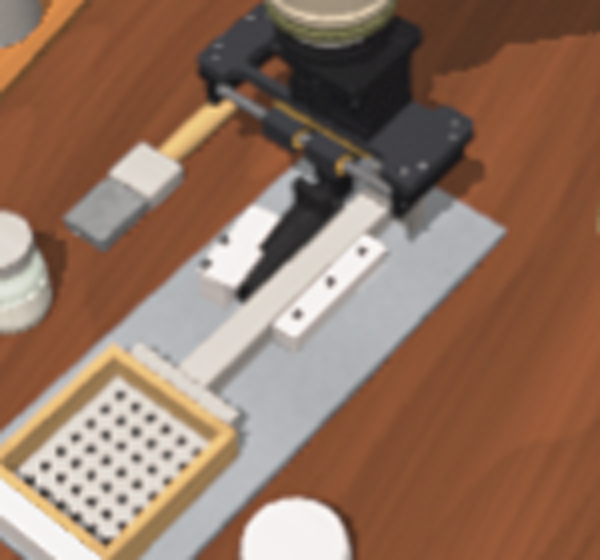

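The wedge is moving with the fingers: its nose went from crop (250,287) to (242,297). I'll carry on in short calls and watch the force.

Emit:
{"method": "step_arm", "body": {
  "increments": [
    [[0.001,0,0],[0,0,0]],
    [[0.001,0,0],[0,0,0]],
    [[0.001,0,0],[0,0,0]],
    [[0.001,0,0],[0,0,0]]
  ]
}}

```text
clock: 14.7
tcp_pos: [0.548, -0.0002, 0.0225]
eef_rot: [0.773, 0.635, -0.0, 0.0]
force: [-0.7, -1.6, 0.6]
grip_width: 0.008
```

Emit:
{"method": "step_arm", "body": {
  "increments": [
    [[0.001,0,0],[0,0,0]],
    [[0.001,0,0],[0,0,0]],
    [[0.001,0,0],[0,0,0]]
  ]
}}

```text
clock: 15.08
tcp_pos: [0.5486, 0.0027, 0.0225]
eef_rot: [0.773, 0.635, -0.0, 0.0]
force: [-0.4, 0.4, -0.3]
grip_width: 0.005
```

Emit:
{"method": "step_arm", "body": {
  "increments": [
    [[0.001,0,0],[0,0,0]],
    [[0.001,0,0],[0,0,0]],
    [[0.001,0,0],[0,0,0]],
    [[0.001,0,0],[0,0,0]]
  ]
}}

```text
clock: 15.58
tcp_pos: [0.5492, 0.006, 0.0225]
eef_rot: [0.773, 0.635, -0.0, 0.0]
force: [-2.0, -4.0, 1.9]
grip_width: 0.003
```

Emit:
{"method": "step_arm", "body": {
  "increments": [
    [[0.001,0,0],[0,0,0]],
    [[0.001,0,0],[0,0,0]],
    [[0.001,0,0],[0,0,0]]
  ]
}}

```text
clock: 15.95
tcp_pos: [0.5493, 0.0064, 0.0225]
eef_rot: [0.773, 0.634, -0.002, 0.001]
force: [-4.6, -11.4, 6.9]
grip_width: 0.001
```

Emit:
{"method": "step_arm", "body": {
  "increments": [
    [[0.0004,0,0],[0,0,0]],
    [[0,0,0],[0,0,0]],
    [[0,0,0],[0,0,0]],
    [[0,0,0],[0,0,0]],
    [[0,0,0],[0,0,0]],
    [[0,0,0],[0,0,0]]
  ]
}}

```text
clock: 16.7
tcp_pos: [0.5493, 0.0064, 0.0225]
eef_rot: [0.773, 0.634, -0.002, 0.001]
force: [-4.2, -11.7, 5.7]
grip_width: 0.006
```

```bash
python3 -c "from h import *;st()"
```

```text
t 16.7 cradle mm [-144.6  -32.1] z 22.5 yaw err -0.0039 tilt [-0.0019 -0.0042] F cradle [-12.3   1.8   5.7] w 0.01
```

The wedge is jammed, with 12.3 N held steady and no creep. I'll back straight off, lift, and check.

Emit:
{"method": "step_arm", "body": {
  "increments": [
    [[-0.003,0,0],[0,0,0]],
    [[-0.004,0,0],[0,0,0]],
    [[-0.008,0,0],[0,0,0]],
    [[-0.01,0,0],[0,0,0]],
    [[0,0,-0.04],[0,0,0]],
    [[0,0,-0.04],[0,0,0]],
    [[-0.04,0,-0.03],[0,0,0]],
    [[-0.06,0,0],[0,0,0]],
    [[-0.06,0,0],[0,0,0]],
    [[-0.06,0,0],[0,0,0]]
  ]
}}

```text
clock: 17.95
tcp_pos: [0.5017, -0.2329, 0.1329]
eef_rot: [0.773, 0.635, 0.0, 0.0]
force: [0.2, -1.0, -0.8]
grip_width: 0.003
```

Emit:
{"method": "step_arm", "body": {
  "increments": [
    [[0,0,0],[0,0,0]],
    [[0,0,0],[0,0,0]],
    [[0,0,0],[0,0,0]],
    [[0,0,0],[0,0,0]]
  ]
}}

```text
clock: 18.45
tcp_pos: [0.5029, -0.2294, 0.1326]
eef_rot: [0.772, 0.636, 0.0, 0.0]
force: [1.0, 0.3, 0.4]
grip_width: 0.005
```

```bash
python3 - <<'E'
from h import *
st()
cv2.imwrite("pics/t6.png",cv2.resize(robot.read_camera("top")[130:270,90:320,::-1],None,fx=3.4,fy=3.4,interpolation=cv2.INTER_CUBIC))
im=robot.read_camera("side")[:,:,::-1];cv2.imwrite("pics/s6.png",cv2.resize(im[170:380,160:360],None,fx=2.8,fy=2.8,interpolation=cv2.INTER_CUBIC))
E
```

```text
t 18.45 cradle mm [-384.9  -32. ] z 132.6 yaw err 0.0006 tilt [0.0002 0.    ] F cradle [ 0.5 -1.   0.4] w 0.0
```

View pics/t6.png

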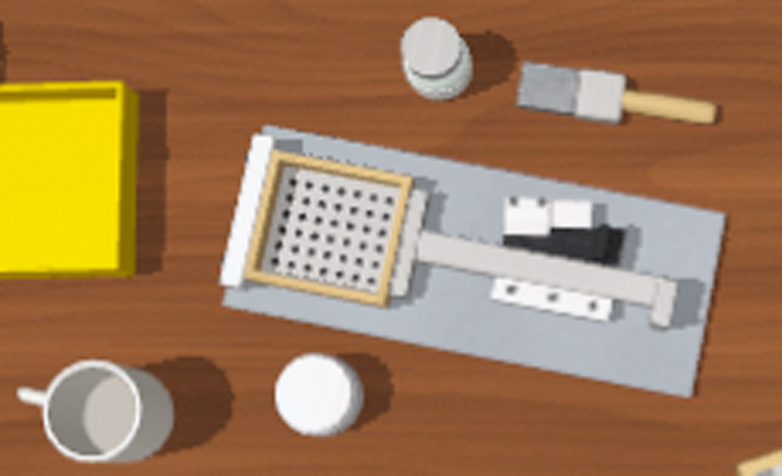

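View pics/s6.png

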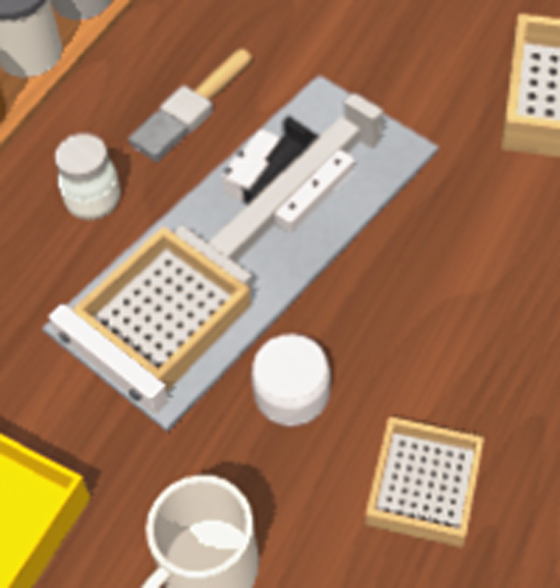

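The bar is hard against the screen (crop 410,240), the wedge sits in the ramp with its fin at (612,243), and the bystanders haven't moved. I'll check the wedge and screen positions once more in numbers, then hand in.

```bash
python3 - <<'E'
from h import *
q=lambda uv,z:np.round((onz("top",(np.float64(uv)+.5)/3.4-.5+[90,130],z)-O)@R*1e3,1).tolist()
print("fin rear top (expect x -123)",q([(624,228),(618,263)],.058))
print("screen front corners (expect 170)",q([(274,152),(245,280)],.044),"lug rear (expect -185)",q([(676,281),(670,328)],.062))
robot.close_job()
E
```

```text
fin rear top (expect x -123) [[-133.5, -43.6], [-134.2, -14.1]]
screen front corners (expect 170) [[167.7, -52.7], [167.4, 57.8]] lug rear (expect -185) [[-183.6, -8.1], [-186.1, 30.7]]
the job is handed in; nothing more can be done
```

The screen is clamped and the job is handed in, at about 18.5 s of the 58 s allowed. One of my last checks disagreed: the wedge fin measured about 10 mm further back than I expected. I computed that check in the same script that handed the job in, so I could not follow it up.

- **Bar:** I pushed the lug with shut fingers at about 13 mm/s or slower until it stopped at about 15 N. The top camera then showed the screen's front edge at cradle x = 169.7 mm, against the fence face at 170 mm. It was square, with edge slopes under 0.005.
- **Wedge:** I then pushed the tail at about 8 to 10 mm/s until the resistance rose. I held 12.3 N for about 0.75 s with no creep, and backed straight off.
- **After letting go:** The lug's rear face was at about -185 mm as expected, so the bar stayed put. Rough hand-picked corners put the screen's front edge at 167.5 mm, about 2 mm short of the earlier edge fit. The pictures show the wedge still seated in the ramp, and the bystanders look unmoved.
- **Disagreement:** I measured the fin's rear edge at about -134 mm. Fingertip contact implied about -123 mm. The cause could be a hand-picked pixel on a black fin against dark shadow, or a wrong finger size. I cannot rule out that the wedge moved back a little when released.

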